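# Open the cleaner bottle beside the welded bracket

## Robot

A 6-joint arm with a two-finger parallel gripper is mounted at the origin on the work surface. World frame = base frame: x ahead of the robot, y to its left, z up, the work surface at z = 0. Lengths are in mm, angles in rad, forces in N, time in s.
With the tool pointing down it reaches from about 400 to 925 mm from the base axis. Payload 12.5 kg.
Tool frame: the origin (TCP) lies on the centre line of the jaws, within the pads' length; the fingertips stand 19 mm ahead of it and the grasp point (between the pads) is the TCP; z points along the fingers, y is the line along which they close (so a half turn about z gives the same grasp; the last joint's range is limited). The gripper opens to 95 mm and grips with 3 to 60 N. Pads are 20 mm wide; open, the fingers measure 119 mm over their backs; the gripper's body (75 mm by 180 mm) begins 59 mm behind the grasp point.
Start: joints at [-1.365, 0.491, 1.559, -0, 1.092, -0.106], TCP at [191.755, -594.873, 233.661] pointing down, gripper open.
Joint ranges: [-3.1, 3.1], [-0.84, 2.19], [0.05, 2.79], [-1.13, 4.28], [0.06, 2.93], [-2.69, 2.69]. Speed limits (rad/s): [2.22, 2.22, 2.79, 3.14, 3.14, 3.14].

## Interface

Orientations are given as [roll, pitch, yaw] about the fixed x, y, z axes, in that order (R = Rz(yaw) Ry(pitch) Rx(roll)).
In Python, from cell import state, read_camera, job_done gives the robot as it stands.
- The arm moves only by the tool arm_command, never from a script. Its argument "deltas" is a list of rows, each an object of numbers: "dx", "dy", "dz": the shift along the world's x, y, z in m; "yaw": the turn about the world's z in degrees. In form: [{"dx": .., "dy": .., "dz": .., "yaw": ..}, ...]. A call has 1 to 20 rows; each row shifts and turns the commanded pose from where the row before left it; what a row does not reach is not made up. A row lasts 1/10 s, in which the tool goes at most 50 mm and 8.59 degrees, less where a joint would pass 70% of its speed; a pose out of reach is approached as far as the arm can. A call with a gripper value outside its range is refused whole. "gripper" is the finger opening in m, from 0 to 0.0951, set as the call begins (left out, the last holds). The fingers move at their own pace and stop on an object; the grip force is fixed at half the most. Time passes only in rows, so rows that do not move let the fingers close. It gives the time, the measured TCP pose, the force, the opening and the grip force at its end, in the units of the state.
- state(): the state, without advancing time (a new reading comes with each control period).
- read_camera(name): name is "scene" or "top" or "wrist"; returns a dict with "color" (400x640x3 uint8, red, green, blue), "range_z" (400x640 float32, mm along the optical axis (not along the pixel's ray), 0 where there is no reading), "fx", "fy", "cx", "cy" (pixels), "extrinsics" (4x4, takes a point from camera to world coordinates). Camera axes: x right, y up, looking along -z (the intrinsics and any distortion apply to the point x, -y, -z); pixel columns grow to the right and rows downward; lengths in mm; the calibration is good to about 2 mm. The wrist camera is an equidistant fisheye: a pixel r from the principal point sees the ray r / f radians off the axis. A picture is of the moment at which its call begins.
- job_done(): hands the job in; it is judged then, once.
The state is a dict: "t": time; "joints": joint angles; "qvel": joint speeds; "tau": joint torques, N m; "eef_pos": TCP position; "tcp_rot": TCP orientation; "ft_force": force on the tool from outside, world axes, zero at the start; "moment": the same for the moment, N m; "opening": opening from 0.0 (shut) to 1.0 (fully open); "grip_force": force on a finger pad.
Only numpy, scipy, OpenCV 4.12 (cv2) and the standard library are available. Lean on these libraries where they do the work, as an engineer would, in place of code of your own. Each camera call takes 0.05 s, during which the arm holds its last target. There are 200 camera calls.

## Task

One of the two cleaner bottles stands next to the welded bracket (the other next to a pipe offcut): open that bottle by pressing its safety cap down, twisting it counter-clockwise while it is down until it is free, and lifting it straight up off the neck. Finish while holding the cap still and upright in the gripper, about 10 cm above where it sat and right over the bottle. Both bottles stay seated upright in their cradles, the other bottle stays shut, and the bracket, pipe and wrench stay where they are.

Things in the scene. Friction and masses are not known exactly. Their poses are not given: they have to be found in the camera images.
- cradle_a: Square welded steel cradle fixed to the table on the left (+y) side: 110 x 110 x 4 mm foot plate, four walls up to 40 mm high (inside 80 x 80 mm), floor 4 mm above the table. bottle_a stands loose in it with 2 mm play all round, so it cannot turn. Origin: centre of the underside; x, y along the walls, z up.
- bottle_a: Square grey cleaner bottle, paper labels on two faces, body 76 x 76 x 90 mm, 0.45 to 0.9 kg, round shoulder up to 98 mm, neck 37 mm wide, rim at 126 mm; loose, must stay in its cradle. Origin: centre of its underside; z up; x points to the small moulded mark on its shoulder. Both bottles are alike.
- cap_a_center (a point): Centre, half-way up, of bottle_a's black round ribbed push-and-turn cap: 56 mm in diameter, 32 mm high (upper 12 mm solid, below a hollow skirt), 35 g. z up its axis, x along the raised bar on its top. Shut, it is 128 mm above the bottle's origin, x along the bottle's x (within 0.1 rad). For how it locks see bottle_a_mouth.
- bottle_a_mouth (a point): Centre of the neck's rim, under the cap. Inner lugs lock the cap; a spring (6 N, 10 N at 5 mm) holds it up. Pressed down 4 mm or more (5 is best; hard stop at 6) it turns, only counter-clockwise from above; after 0.65 to 1.45 rad (1.05 is best; hard stop at 1.5) it is free and lifts straight off. It does not turn clockwise, nor while up.
- cradle_b: Square welded steel cradle fixed to the table on the right (-y) side: 110 x 110 x 4 mm foot plate, four walls up to 40 mm high (inside 80 x 80 mm), floor 4 mm above the table. bottle_b stands loose in it with 2 mm play all round, so it cannot turn. Origin: centre of the underside; x, y along the walls, z up.
- bottle_b: Square grey cleaner bottle, paper labels on two faces, body 76 x 76 x 90 mm, 0.45 to 0.9 kg, round shoulder up to 98 mm, neck 37 mm wide, rim at 126 mm; loose, must stay in its cradle. Origin: centre of its underside; z up; x points to the small moulded mark on its shoulder. Both bottles are alike.
- cap_b_center (a point): Centre, half-way up, of bottle_b's black round ribbed push-and-turn cap: 56 mm in diameter, 32 mm high (upper 12 mm solid, below a hollow skirt), 35 g. z up its axis, x along the raised bar on its top. Shut, it is 128 mm above the bottle's origin, x along the bottle's x (within 0.1 rad). For how it locks see bottle_b_mouth.
- bottle_b_mouth (a point): Centre of the neck's rim, under the cap. Inner lugs lock the cap; a spring (6 N, 10 N at 5 mm) holds it up. Pressed down 4 mm or more (5 is best; hard stop at 6) it turns, only counter-clockwise from above; after 0.65 to 1.45 rad (1.05 is best; hard stop at 1.5) it is free and lifts straight off. It does not turn clockwise, nor while up.
- bracket_center (a point): Centre of the loose welded steel bracket: foot plate 70 x 90 mm, two upright webs and a top plate, 55 mm high, 0.7 kg. It stands next to one of the bottles, on the side away from the robot, 0.13 to 0.17 m from that bottle's axis (0.21 m or more from the other's): this is the bottle to open. Do not disturb it.
- pipe_center (a point): Centre of the loose steel pipe offcut standing on end, 56 mm in diameter, 55 mm high. It stands next to the other bottle, which stays shut. Do not disturb it.
- wrench_grip (a point): Handle of a steel wrench, 170 mm long, lying on the table between the two cradles. Not needed; do not disturb it.
Not all that is in view belongs to the job. Leave any pink look-alike of the cradle_a alone.

How it is judged (in metres and radians):
On the way, in this order (a step that is already met when the one before it is completed fails the run):
1. the cap of the bottle next to the bracket is pressed down at least 3 mm, not yet turned (((horizontal distance between bracket_center and bottle_a below 0.195 m and z of cap_a_center in the frame of bottle_a below 0.1248 m and angle between the x axis of cap_a_center and the x axis of bottle_a, either way round below 0.3 rad) or (horizontal distance between bracket_center and bottle_b below 0.195 m and z of cap_b_center in the frame of bottle_b below 0.1248 m and angle between the x axis of cap_b_center and the x axis of bottle_b, either way round below 0.3 rad))), for 0.05 s.
2. that cap is turned at least 0.62 rad, still on the neck (((horizontal distance between bracket_center and bottle_a below 0.195 m and z of cap_a_center in the frame of bottle_a below 0.136 m and angle between the x axis of cap_a_center and the x axis of bottle_a, either way round above 0.62 rad) or (horizontal distance between bracket_center and bottle_b below 0.195 m and z of cap_b_center in the frame of bottle_b below 0.136 m and angle between the x axis of cap_b_center and the x axis of bottle_b, either way round above 0.62 rad))), for 0.05 s.
At the end, for the whole second after the job is handed in: The cap of the bottle next to the bracket is held in the fingers, still, tilted under 0.3 rad, 40 to 170 mm above where it sat and within 35 mm of the bottle's axis, not touching the bottle; both bottles seated upright (4 mm, 0.08 rad); the other cap still shut (((horizontal distance between bracket_center and bottle_a below 0.195 m and z of cap_a_center in the frame of bottle_a between 0.168 and 0.3 m and horizontal distance between cap_a_center and bottle_a_mouth below 0.035 m and angle between cap_a_center's own z axis and vertical below 0.3 rad and linear speed of cap_a below 0.03 m/s and contact force between the fingers and cap_a above 2 N and contact force between cap_a and bottle_a below 0.1 N and z of bottle_a in the frame of cradle_a below 0.008 m and angle between each of bottle_a, bottle_b's own z axis and vertical below 0.08 rad and z of bottle_b in the frame of cradle_b below 0.008 m and z of cap_b_center in the frame of bottle_b below 0.132 m and angle between the x axis of cap_b_center and the x axis of bottle_b, either way round below 0.3 rad) or (horizontal distance between bracket_center and bottle_b below 0.195 m and z of cap_b_center in the frame of bottle_b between 0.168 and 0.3 m and horizontal distance between cap_b_center and bottle_b_mouth below 0.035 m and angle between cap_b_center's own z axis and vertical below 0.3 rad and linear speed of cap_b below 0.03 m/s and contact force between the fingers and cap_b above 2 N and contact force between cap_b and bottle_b below 0.1 N and z of bottle_b in the frame of cradle_b below 0.008 m and angle between each of bottle_b, bottle_a's own z axis and vertical below 0.08 rad and z of bottle_a in the frame of cradle_a below 0.008 m and z of cap_a_center in the frame of bottle_a below 0.132 m and angle between the x axis of cap_a_center and the x axis of bottle_a, either way round below 0.3 rad))); the arm keeps its last pose, push and grip.
It fails at once if the bracket, pipe or wrench is shifted by more than 25 mm (distance of any of bracket_center, pipe_center, wrench_grip from where it was at the start of the episode above 0.025 m).
It fails at once if a bottle is lifted more than 16 mm or tipped (z of bottle_a in the frame of cradle_a above 0.02 m or z of bottle_b in the frame of cradle_b above 0.02 m or angle between any of bottle_a, bottle_b's own z axis and vertical above 0.2 rad).
It fails at once if the cap of the other bottle is turned or taken off ((horizontal distance between bracket_center and bottle_a below 0.195 m and (angle between the x axis of cap_b_center and the x axis of bottle_b, either way round above 0.45 rad or z of cap_b_center in the frame of bottle_b above 0.136 m)) or (horizontal distance between bracket_center and bottle_b below 0.195 m and (angle between the x axis of cap_a_center and the x axis of bottle_a, either way round above 0.45 rad or z of cap_a_center in the frame of bottle_a above 0.136 m))).
It also fails if it takes over 35 s, if anything falls off the work surface, if the arm or the gripper's body presses on something with over 40 N, if the wrist force passes 120 N, or if a joint passes its speed limit or range.

## Working session

There is one attempt and no reset: what is moved stays moved. The work goes in short steps, Python scripts to look and compute and a tool call to move; the robot and the scene stay as the last step left them, time stands still between calls to the robot, and variables do not carry over. Pictures are saved under pics/ and viewed, at most 10 in all, crops included, and the job is handed in when it is done.

Besides the shell and the picture viewer there is one more tool, called after "Request:" in YAML: its name, and indented under it one key for each argument. arm_command: Moves the arm, as the interface text tells. Its arguments: {"type":"object","properties":{"deltas":{"type":"array"},"gripper":{"type":"number"}},"required":["deltas"]}

```bash
mkdir -p pics; ls
python3 - <<'E'
from cell import *
import cv2,numpy as np
print(state())
a=read_camera("top");b=read_camera("scene")
for n,c in(("top",a),("scene",b)):
    cv2.imwrite(f"pics/{n}0.png",c["color"][:,:,::-1]); np.savez(f"{n}0.npz",**c); print(n,c["fx"],c["fy"],c["cx"],c["cy"],c["extrinsics"].round(3).tolist())
E
```

```text
pics
{'t': 0.0, 'joints': array([-1.36460644e+00,  4.91524230e-01,  1.55947240e+00, -3.21858544e-05,
        1.09167994e+00, -1.05627267e-01]), 'qvel': array([-0.00108313, -0.00168868, -0.00019446, -0.00040403,  0.00099829,
       -0.00028751]), 'tau': array([ 1.06163625e-03, -6.12646222e+01, -2.58178926e+01,  6.92666858e-02,
        4.81962925e-02, -1.05503564e-04]), 'eef_pos': array([ 191.69387178, -594.63422221,  233.07577952]), 'tcp_rot': array([-3.14051177e+00, -8.58918261e-05,  3.11831963e-01]), 'ft_force': array([-0.3461743 , -0.26366346,  0.34463028]), 'moment': array([ 0.03829906, -0.0429742 ,  0.00320534]), 'grip_force': 0.0, 'opening': 1.0015971253372753}
top 401.788047259871 401.788047259871 323.3979822598766 199.13103383817108 [[0.022, 0.986, -0.163, 449.782], [-0.999, 0.026, 0.027, 99.908], [0.031, 0.162, 0.986, 889.193], [0.0, 0.0, 0.0, 1.0]]
scene 441.9558299253564 441.9558299253564 328.5145916852577 206.01205895981627 [[-0.852, -0.404, 0.332, 923.807], [0.523, -0.68, 0.514, 632.956], [0.018, 0.612, 0.791, 956.824], [0.0, 0.0, 0.0, 1.0]]
```

View pics/top0.png

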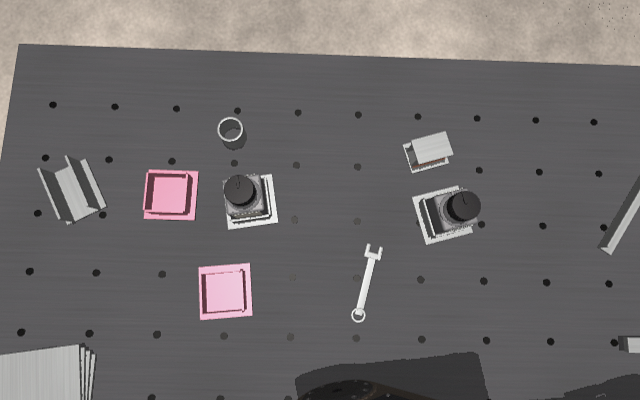

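View pics/scene0.png

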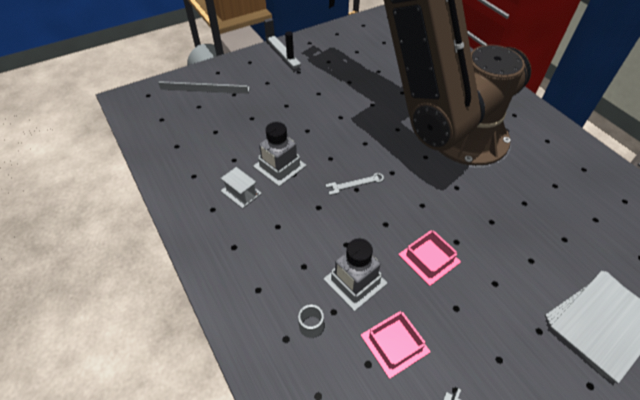

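The top view shows two bottles: bottle_a at about (240,195), with the round pipe at (231,130), and bottle_b at about (460,205), with the bracket's two-plate shape at (430,148). The bracket stands beyond bottle_b, so bottle_b fits the description. The V-shaped piece at (72,188) and the pink trays at (170,195) and (225,292) are decoys.

```bash
cat > h.py <<'E'
import numpy as np,cv2
def world(c):
    v,u=np.mgrid[0:400,0:640]; d=c["range_z"]
    P=np.stack([(u-c["cx"])/c["fx"]*d,-(v-c["cy"])/c["fy"]*d,-d],-1)
    E=c["extrinsics"]; return P@E[:3,:3].T+E[:3,3]
def ray(c,u,v,z):
    E=c["extrinsics"]; d=E[:3,:3]@np.array([(u-c["cx"])/c["fx"],-(v-c["cy"])/c["fy"],-1]); o=E[:3,3]
    return o+d*(z-o[2])/d[2]
E
python3 - <<'E'
from h import *
def rep(n,box):
    c=dict(np.load(n+"0.npz")); W=world(c); u0,u1,v0,v1=box
    m=np.zeros((400,640),bool); m[v0:v1,u0:u1]=1; m&=(c["range_z"]>0)
    t=m&(W[...,2]>138)&(W[...,2]<165)
    if t.sum():
        p=W[t]; (cx,cy),r=cv2.minEnclosingCircle(p[:,:2].astype(np.float32))
        cc=cv2.findContours(t.astype(np.uint8),0,1)[0]; k=max(cc,key=cv2.contourArea)
        e=cv2.fitEllipse(k); print(n,"cap",cx,cy,r,"z",np.median(p[:,2]),"mean",p.mean(0),"ray",ray(c,*e[0],148),e)
    else: print(n,"none")
rep("top",(430,500,170,250));rep("scene",(250,300,110,190))
rep("top",(215,285,160,235))
c=dict(np.load("top0.npz"));W=world(c)
m=np.zeros((400,640),bool); m[125:176,398:462]=1
for z0,z1 in((40,75),):
    q=W[m&(W[...,2]>z0)&(W[...,2]<z1)]; print("bracket",q.mean(0),cv2.minAreaRect(q[:,:2].astype(np.float32)))
# cradle foot/walls of b
m=np.zeros((400,640),bool); m[175:250,405:500]=1
g=c["color"].min(2)>150
q=W[m&g&(W[...,2]<60)]; print("cradle",cv2.minAreaRect(q[:,:2].astype(np.float32)))
cr=cv2.resize(c["color"][120:255,400:500,::-1],None,fx=4.4,fy=4.4,interpolation=2)
s=dict(np.load("scene0.npz"))["color"][110:210,215:315,::-1]; s=cv2.resize(s,(340,594) if 0 else (350,350),interpolation=2)
o=np.zeros((594,800,3),np.uint8); o[:cr.shape[0],:440]=cr[:594]; o[:350,445:795]=s
cv2.imwrite("pics/crop.png",o)
E
```

```text
top cap 567.9521484375 -189.4954376220703 28.561363220214844 z 147.97137265384595 mean [ 567.12256451 -188.02336927  147.68254448] ray [ 567.0892185  -187.93452552  148.        ] ((465.16143798828125, 205.5392303466797), (28.60987091064453, 30.204696655273438), 108.68934631347656)
scene cap 569.4501342773438 -187.18453979492188 31.148052215576172 z 145.86420632204545 mean [ 570.02937624 -184.76271649  145.53936891] ray [ 571.20708283 -182.35774556  148.        ] ((275.7600402832031, 130.01792907714844), (15.7540864944458, 20.52762794494629), 85.95426940917969)
top cap 586.8104858398438 238.71006774902344 28.488773345947266 z 147.80578234582936 mean [585.80047263 238.04026584 147.62147202] ray [585.69136254 237.96965825 148.        ] ((238.79698181152344, 189.75881958007812), (29.092674255371094, 29.709522247314453), 87.00372314453125)
bracket [ 706.64215448 -154.54711236   54.58981313] ((707.3492431640625, -155.22113037109375), (55.974403381347656, 81.73435974121094), 16.59295082092285)
cradle ((570.0050048828125, -194.2992706298828), (111.00039672851562, 119.80926513671875), 15.582637786865234)
```

View pics/crop.png

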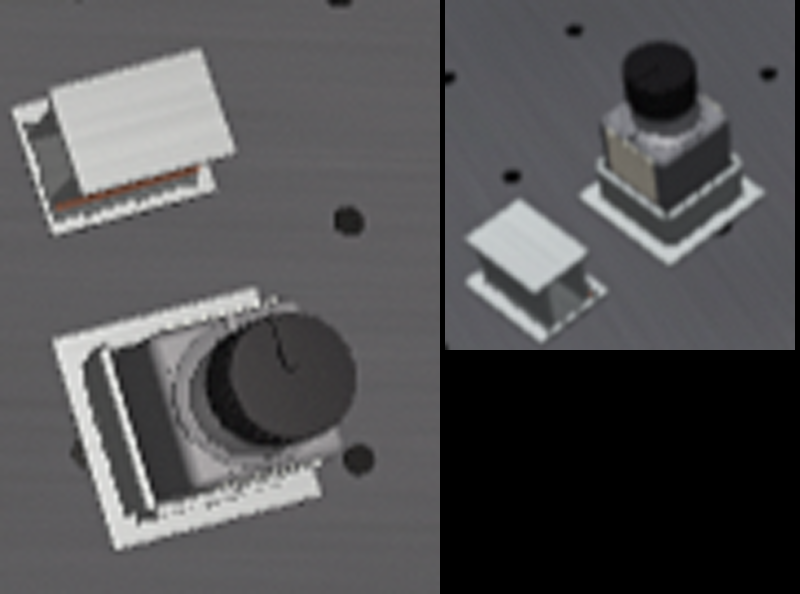

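The crop confirms it: the bracket, with its top plate at (145,120), stands about 143 mm from bottle_b's black cap at (282,377). Cap b is near (567.5, -188.5), top at z 148. I'll move above it.

Request:
arm_command:
  deltas:
    - {"dx": 0.012,"dy": 0.013,"dz": 0.003}
    - {"dx": 0.025,"dy": 0.027}
    - {"dx": 0.025,"dy": 0.027}
    - {"dx": 0.025,"dy": 0.027}
    - {"dx": 0.025,"dy": 0.027}
    - {"dx": 0.025,"dy": 0.027}
    - {"dx": 0.025,"dy": 0.027}
    - {"dx": 0.025,"dy": 0.027}
    - {"dx": 0.025,"dy": 0.027}
    - {"dx": 0.025,"dy": 0.027}
    - {"dx": 0.025,"dy": 0.027}
    - {"dx": 0.025,"dy": 0.027}
    - {"dx": 0.025,"dy": 0.027}
    - {"dx": 0.025,"dy": 0.027}
    - {"dx": 0.025,"dy": 0.027}
    - {"dx": 0.014,"dy": 0.016}
    - {"dx": 0,"dy": 0}
    - {"dx": 0,"dy": 0}
  gripper: 0.095

```text
$.deltas[0]: bad value
```

Run:
```python
from cell import *
from h import *
s=state(); print(s["eef_pos"],s["tcp_rot"],s["joints"],s["t"])
c=read_camera("wrist"); np.savez("w1.npz",**c); cv2.imwrite("pics/w1.png",c["color"][:,:,::-1])
v,u=np.mgrid[0:400,0:640]; x=(u-c["cx"])/c["fx"]; y=(v-c["cy"])/c["fy"]; r=np.hypot(x,y)+1e-9
k=np.tan(np.minimum(r,1.45))/r; d=c["range_z"]
P=np.stack([x*k*d,-y*k*d,-d],-1); E=c["extrinsics"]; W=P@E[:3,:3].T+E[:3,3]
m=(d>0)&(W[...,2]>143)&(W[...,2]<153)&(np.hypot(W[...,0]-567,W[...,1]+188)<45)
p=W[m]; print(E.round(2).tolist(),m.sum())
if m.sum(): print(p.mean(0),cv2.minEnclosingCircle(p[:,:2].astype(np.float32)),p.min(0),p.max(0))
```

```text
[ 191.71864281 -594.64939062  233.11828524] [-3.14056566e+00 -1.31107241e-04  3.11798627e-01] [-1.36459304e+00  4.91496134e-01  1.55939970e+00  2.49401829e-05
  1.09173192e+00 -1.05606918e-01] 0.1
[[0.31, 0.91, 0.26, 264.23], [-0.95, 0.3, 0.08, -570.49], [-0.0, -0.28, 0.96, 384.34], [0.0, 0.0, 0.0, 1.0]] 0
```

View pics/w1.png

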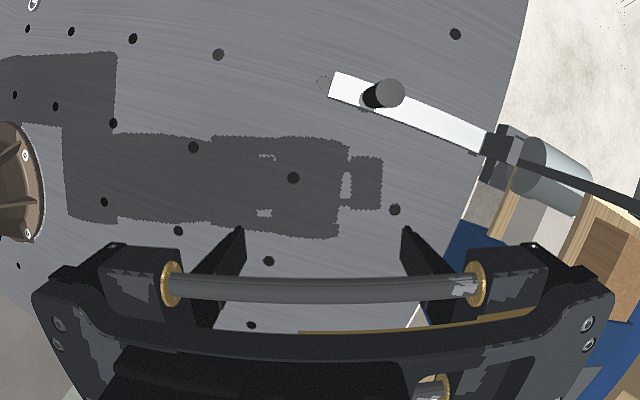

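The call was refused because every row needs all four keys, so the wrist picture is still from the start pose. It shows the fingers at (230,250) and (415,250) and no cap in view.

Request:
arm_command:
  deltas:
    - {"dx": 0.012,"dy": 0.013,"dz": 0.003,"yaw": 0}
    - {"dx": 0.025,"dy": 0.027,"dz": 0,"yaw": 0}
    - {"dx": 0.025,"dy": 0.027,"dz": 0,"yaw": 0}
    - {"dx": 0.025,"dy": 0.027,"dz": 0,"yaw": 0}
    - {"dx": 0.025,"dy": 0.027,"dz": 0,"yaw": 0}
    - {"dx": 0.025,"dy": 0.027,"dz": 0,"yaw": 0}
    - {"dx": 0.025,"dy": 0.027,"dz": 0,"yaw": 0}
    - {"dx": 0.025,"dy": 0.027,"dz": 0,"yaw": 0}
    - {"dx": 0.025,"dy": 0.027,"dz": 0,"yaw": 0}
    - {"dx": 0.025,"dy": 0.027,"dz": 0,"yaw": 0}
    - {"dx": 0.025,"dy": 0.027,"dz": 0,"yaw": 0}
    - {"dx": 0.025,"dy": 0.027,"dz": 0,"yaw": 0}
    - {"dx": 0.025,"dy": 0.027,"dz": 0,"yaw": 0}
    - {"dx": 0.025,"dy": 0.027,"dz": 0,"yaw": 0}
    - {"dx": 0.025,"dy": 0.027,"dz": 0,"yaw": 0}
    - {"dx": 0.014,"dy": 0.016,"dz": 0,"yaw": 0}
    - {"dx": 0,"dy": 0,"dz": 0,"yaw": 0}
    - {"dx": 0,"dy": 0,"dz": 0,"yaw": 0}
  gripper: 0.095

```text
t: 1.95
eef_pos: [567.5, -187.1, 236.6]
tcp_rot: [-3.141, 0.0, 0.313]
ft_force: [-0.4, -0.2, -0.9]
opening: 1.002
grip_force: 0.0
```

Run:
```python
from cell import *
from h import *
s=state(); print(s["eef_pos"],s["tcp_rot"],s["joints"],s["t"])
c=read_camera("wrist"); cv2.imwrite("pics/w2.png",c["color"][:,:,::-1])
v,u=np.mgrid[0:400,0:640]; x=(u-c["cx"])/c["fx"]; y=(v-c["cy"])/c["fy"]; r=np.hypot(x,y)+1e-9
k=np.tan(np.minimum(r,1.45))/r; d=c["range_z"]
P=np.stack([x*k*d,-y*k*d,-d],-1); E=c["extrinsics"]; W=P@E[:3,:3].T+E[:3,3]
m=(d>0)&(W[...,2]>143)&(W[...,2]<153)&(np.hypot(W[...,0]-567,W[...,1]+188)<45)
p=W[m]; print(m.sum())
if m.sum(): print(p.mean(0),cv2.minEnclosingCircle(p[:,:2].astype(np.float32)),p.min(0),p.max(0))
```

```text
[ 567.48061031 -187.10739559  236.58440882] [-3.14146146e+00  4.51653209e-04  3.13139634e-01] [-4.28914530e-01  4.48960766e-01  1.62486571e+00 -2.37956305e-04
  1.06818776e+00  8.28856863e-01] 1.95
3493
[ 569.19543416 -189.03085907  148.20417808] ((567.997314453125, -189.81134033203125), 28.67060089111328) [ 540.4655362  -218.45488377  143.00020547] [ 596.12644832 -161.33446156  152.06691904]
```

View pics/w2.png

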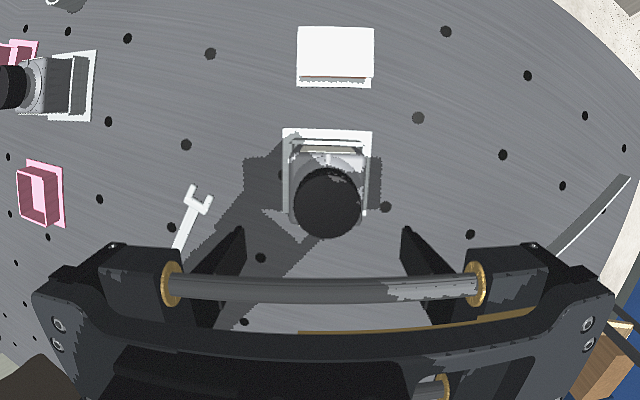

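The wrist view shows the cap at (327,203), centred between the fingers, with the bracket beyond at (335,55). Three views agree on (568.2, -189.4), so I'll descend and close.

Request:
arm_command:
  deltas:
    - {"dx": 0.001,"dy": -0.0025,"dz": -0.005,"yaw": 0}
    - {"dx": 0,"dy": 0,"dz": -0.015,"yaw": 0}
    - {"dx": 0,"dy": 0,"dz": -0.018,"yaw": 0}
    - {"dx": 0,"dy": 0,"dz": -0.018,"yaw": 0}
    - {"dx": 0,"dy": 0,"dz": -0.018,"yaw": 0}
    - {"dx": 0,"dy": 0,"dz": -0.015,"yaw": 0}
    - {"dx": 0,"dy": 0,"dz": -0.009,"yaw": 0}
    - {"dx": 0,"dy": 0,"dz": -0.004,"yaw": 0}
    - {"dx": 0,"dy": 0,"dz": 0,"yaw": 0}
    - {"dx": 0,"dy": 0,"dz": 0,"yaw": 0}

```text
t: 3.0
eef_pos: [568.9, -190.6, 135.2]
tcp_rot: [3.141, -0.001, 0.312]
ft_force: [-0.1, -1.1, 0.2]
opening: 0.996
grip_force: 0.0
```

Request:
arm_command:
  deltas:
    - {"dx": 0,"dy": 0,"dz": 0,"yaw": 0}
    - {"dx": 0,"dy": 0,"dz": 0,"yaw": 0}
    - {"dx": 0,"dy": 0,"dz": 0,"yaw": 0}
    - {"dx": 0,"dy": 0,"dz": 0,"yaw": 0}
    - {"dx": 0,"dy": 0,"dz": 0,"yaw": 0}
    - {"dx": 0,"dy": 0,"dz": 0,"yaw": 0}
    - {"dx": 0,"dy": 0,"dz": 0,"yaw": 0}
    - {"dx": 0,"dy": 0,"dz": 0,"yaw": 0}
    - {"dx": 0,"dy": 0,"dz": 0,"yaw": 0}
    - {"dx": 0,"dy": 0,"dz": 0,"yaw": 0}
  gripper: 0.04

```text
t: 4.0
eef_pos: [568.8, -190.3, 134.7]
tcp_rot: [-3.142, 0.0, 0.312]
ft_force: [0.6, 1.2, 0.7]
opening: 0.582
grip_force: 30.0
```

Request:
arm_command:
  deltas:
    - {"dx": 0,"dy": 0,"dz": -0.001,"yaw": 0}
    - {"dx": 0,"dy": 0,"dz": -0.001,"yaw": 0}
    - {"dx": 0,"dy": 0,"dz": -0.001,"yaw": 0}
    - {"dx": 0,"dy": 0,"dz": -0.001,"yaw": 0}
    - {"dx": 0,"dy": 0,"dz": -0.001,"yaw": 0}
    - {"dx": 0,"dy": 0,"dz": 0,"yaw": 0}
    - {"dx": 0,"dy": 0,"dz": 0,"yaw": 0}
    - {"dx": 0,"dy": 0,"dz": 0,"yaw": 0}

```text
t: 4.8
eef_pos: [568.8, -190.3, 130.4]
tcp_rot: [3.141, -0.0, 0.312]
ft_force: [-2.8, 2.2, 9.0]
opening: 0.581
grip_force: 30.0
```

Request:
arm_command:
  deltas:
    - {"dx": 0,"dy": 0,"dz": -0.0006,"yaw": 0}
    - {"dx": 0,"dy": 0,"dz": 0,"yaw": 0}
    - {"dx": 0,"dy": 0,"dz": 0,"yaw": 0}
    - {"dx": 0,"dy": 0,"dz": 0,"yaw": 0}

```text
t: 5.2
eef_pos: [568.8, -190.3, 129.8]
tcp_rot: [3.141, -0.0, 0.312]
ft_force: [-2.5, 2.3, 9.5]
opening: 0.579
grip_force: 30.0
```

Down about 5 mm with 9.5 N, which matches the spring. Now I'll twist counter-clockwise in small steps.

Request:
arm_command:
  deltas:
    - {"dx": 0,"dy": 0,"dz": 0,"yaw": 3}
    - {"dx": 0,"dy": 0,"dz": 0,"yaw": 4}
    - {"dx": 0,"dy": 0,"dz": 0,"yaw": 4}
    - {"dx": 0,"dy": 0,"dz": 0,"yaw": 4}
    - {"dx": 0,"dy": 0,"dz": 0,"yaw": 0}
    - {"dx": 0,"dy": 0,"dz": 0,"yaw": 0}

```text
t: 5.8
eef_pos: [569.5, -190.8, 130.1]
tcp_rot: [3.139, -0.001, 0.574]
ft_force: [0.7, 0.5, 8.7]
opening: 0.584
grip_force: 30.0
```

```bash
python3 -c "
from cell import *
s=state();print(s['eef_pos'],s['tcp_rot'],s['ft_force'],s['moment'],s['grip_force'])"
```

```text
[ 569.48308705 -190.80611222  130.10354175] [ 3.13917222e+00 -1.28862828e-03  5.73814561e-01] [0.65624068 0.52033991 8.67771742] [0.0256896  0.03807294 0.06201141] 30.00121812801808
```

The moment is only 0.06 N m, so the cap is turning freely. I'll continue to 60°.

Request:
arm_command:
  deltas:
    - {"dx": 0,"dy": 0,"dz": 0,"yaw": 4}
    - {"dx": 0,"dy": 0,"dz": 0,"yaw": 5}
    - {"dx": 0,"dy": 0,"dz": 0,"yaw": 5}
    - {"dx": 0,"dy": 0,"dz": 0,"yaw": 5}
    - {"dx": 0,"dy": 0,"dz": 0,"yaw": 5}
    - {"dx": 0,"dy": 0,"dz": 0,"yaw": 5}
    - {"dx": 0,"dy": 0,"dz": 0,"yaw": 5}
    - {"dx": 0,"dy": 0,"dz": 0,"yaw": 5}
    - {"dx": 0,"dy": 0,"dz": 0,"yaw": 4}
    - {"dx": 0,"dy": 0,"dz": 0,"yaw": 2}
    - {"dx": 0,"dy": 0,"dz": 0,"yaw": 0}
    - {"dx": 0,"dy": 0,"dz": 0,"yaw": 0}
    - {"dx": 0,"dy": 0,"dz": 0,"yaw": 0}

```text
t: 7.1
eef_pos: [569.5, -190.9, 130.1]
tcp_rot: [3.139, 0.001, 1.359]
ft_force: [-0.5, -0.2, 8.4]
opening: 0.58
grip_force: 30.0
```

Run:
```python
from cell import *
import cv2,numpy as np
s=state();print(s['eef_pos'],s['tcp_rot'],s['ft_force'],s['moment'],s['grip_force'])
c=read_camera("wrist");cv2.imwrite("pics/w3.png",cv2.resize(c["color"][100:300,180:480,::-1],None,fx=2.5,fy=2.5))
```

```text
[ 569.53038681 -190.87069797  130.1144151 ] [3.13880949e+00 7.92906239e-04 1.35907710e+00] [-0.46068201 -0.18926999  8.44584186] [-0.03295015 -0.08913685  0.01147668] 30.00117637217045
```

View pics/w3.png

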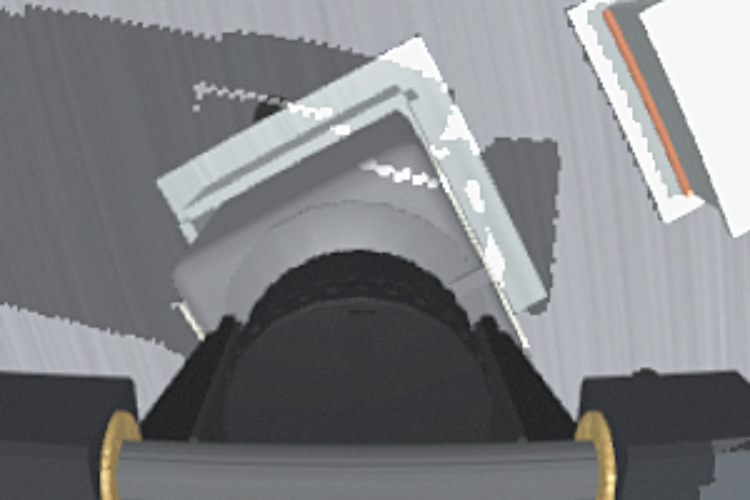

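The cap, at (360,370), is square between the fingers. The bottle sits in its cradle, and its shoulder mark is at (465,278), about 60° off the cap bar's end at (362,310), so the cap has turned. I'll lift it slowly first.

Request:
arm_command:
  deltas:
    - {"dx": 0,"dy": 0,"dz": 0.002,"yaw": 0}
    - {"dx": 0,"dy": 0,"dz": 0.003,"yaw": 0}
    - {"dx": 0,"dy": 0,"dz": 0.003,"yaw": 0}
    - {"dx": 0,"dy": 0,"dz": 0.003,"yaw": 0}
    - {"dx": 0,"dy": 0,"dz": 0,"yaw": 0}
    - {"dx": 0,"dy": 0,"dz": 0,"yaw": 0}

```text
t: 7.75
eef_pos: [568.6, -190.3, 139.8]
tcp_rot: [-3.141, -0.0, 1.359]
ft_force: [-0.4, -0.0, -0.4]
opening: 0.582
grip_force: 30.0
```

No bottle weight on the wrist (-0.4 N), so the cap is free. I'll lift another 95 mm.

Request:
arm_command:
  deltas:
    - {"dx": 0,"dy": 0,"dz": 0.004,"yaw": 0}
    - {"dx": 0,"dy": 0,"dz": 0.008,"yaw": 0}
    - {"dx": 0,"dy": 0,"dz": 0.01,"yaw": 0}
    - {"dx": 0,"dy": 0,"dz": 0.012,"yaw": 0}
    - {"dx": 0,"dy": 0,"dz": 0.012,"yaw": 0}
    - {"dx": 0,"dy": 0,"dz": 0.012,"yaw": 0}
    - {"dx": 0,"dy": 0,"dz": 0.012,"yaw": 0}
    - {"dx": 0,"dy": 0,"dz": 0.012,"yaw": 0}
    - {"dx": 0,"dy": 0,"dz": 0.008,"yaw": 0}
    - {"dx": 0,"dy": 0,"dz": 0.004,"yaw": 0}
    - {"dx": 0,"dy": 0,"dz": 0.001,"yaw": 0}
    - {"dx": 0,"dy": 0,"dz": 0,"yaw": 0}
    - {"dx": 0,"dy": 0,"dz": 0,"yaw": 0}
    - {"dx": 0,"dy": 0,"dz": 0,"yaw": 0}
    - {"dx": 0,"dy": 0,"dz": 0,"yaw": 0}
    - {"dx": 0,"dy": 0,"dz": 0,"yaw": 0}

```text
t: 9.35
eef_pos: [568.7, -190.4, 234.9]
tcp_rot: [-3.141, -0.0, 1.359]
ft_force: [1.2, 0.1, -0.8]
opening: 0.582
grip_force: 30.0
```

Run:
```python
from cell import *
import cv2
s=state();print(s['t'],s['eef_pos'],s['ft_force'],s['opening'],s['grip_force'])
c=read_camera("scene");cv2.imwrite("pics/s4.png",cv2.resize(c["color"][20:320,170:470,::-1],(600,600),interpolation=2))
```

```text
9.35 [ 568.71477328 -190.36455969  234.87487083] [ 1.18405926  0.07958243 -0.75416227] 0.5818379321103202 29.99998906161636
```

View pics/s4.png

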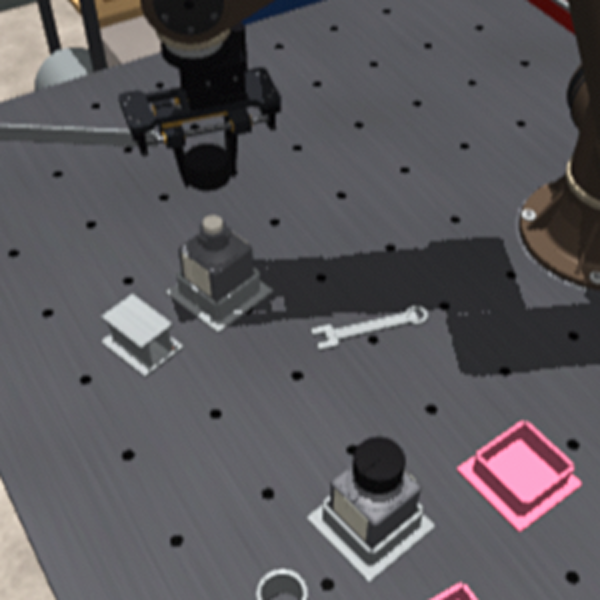

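The picture shows the cap upright in the fingers at (208,165), above the open neck at (212,225). The bottle is seated, the bracket at (140,330) is in place, and the other bottle is shut at (378,465).

```bash
python3 -c "
from cell import *
print(job_done())"
```

```text
the job is handed in; nothing more can be done
None
```

I opened bottle_b, the one next to the bracket, and handed the job in at about 9.4 s with its cap held upright about 100 mm above the neck; the judge's verdict was not reported back.

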